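# Click the hanger post onto its bench stand

### The arm

A 6-joint arm with a two-finger parallel gripper is mounted at the origin on the work surface. World frame = base frame: x ahead of the robot, y to its left, z up, the work surface at z = 0. Lengths are in m, angles in degrees, forces in N, time in s.
With the tool pointing down it reaches from about 0.375 to 0.925 m from the base axis. Payload 5.7 kg.
Tool frame: the origin (TCP) lies between the finger pads; the fingertips stand 11 mm ahead of it and the grasp point (between the pads) lies 8 mm behind it; z points along the fingers, y is the direction in which the jaws open and shut (so a half turn about z gives the same grasp; the last joint's range is limited). The gripper opens to 85 mm and grips with 20 to 120 N. Pads are 22 mm wide; open, the fingers measure 114 mm over their backs; the gripper's body (76 mm by 85 mm) begins 54 mm behind the grasp point. The pads swing forward as they close: fully open they stand 13 mm farther back than shut.
Start: joints at [-82.97, 20.558, 86.54, -0, 72.909, -6.595], TCP at [0.141, -0.583, 0.242] pointing down, gripper open.
Joint ranges: [-170.27, 170.27], [-57.76, 135], [12.27, 136.19], [-55.21, 235.2], [11.17, 155.16], [-170.74, 170.74]. Speed limits (degrees/s): [136.94, 136.94, 180, 180, 180, 180].

### API

Orientations are given as [roll, pitch, yaw] about the fixed x, y, z axes, in that order (R = Rz(yaw) Ry(pitch) Rx(roll)).
In Python, from workcell import get_obs, optics, hand_in gives the robot as it stands.
- The arm moves only by the tool step_arm, never from a script. Its argument "rows" is a list of rows, each an object with "slide": the shift along the tool's x, y, z in m, a list of three; "delta_rot": the turn, a rotation vector about the tool's x, y, z in degrees, a list of three. A call has 1 to 20 rows; each row shifts and turns the commanded pose from where the row before left it, along the tool's axes as they then stand; what a row does not reach is not made up. A row lasts 1/10 s, in which the tool goes at most 50 mm and 8.59 degrees, less where a joint would pass 70% of its speed; a pose out of reach is approached as far as the arm can. A call is refused whole if a number of a shift passes 0.05 or a number of a turn 8.59, either way. A call with a gripper value outside its range is refused whole. "jaw" is the opening, from -1 (shut) to 1 (fully open), set as the call begins (left out, the last holds). The fingers move at their own pace and stop on an object; the grip force is fixed at half the most. Time passes only in rows, so rows that do not move let the fingers close. It gives the time, the measured TCP pose, the force and the opening at its end, in the units of the state.
- get_obs(): the state, without advancing time (a new reading comes with each control period).
- optics.grab_frame(name): name is "side" or "top" or "wrist"; returns the picture (400x640x3 uint8, red, green, blue); there is no depth.
- optics.calibration(name): a dict with "intrinsics" (3x3 intrinsics, pixels), "cam_to_world" (4x4, takes a point from camera to world coordinates). Camera axes: x right, y down, z forward; pixel columns grow to the right and rows downward; lengths in m; the calibration is good to about 2 mm. The wrist camera is an equidistant fisheye: a pixel r from the principal point sees the ray r / f radians off the axis. A picture is of the moment at which its call begins: read the wrist's pose just before it. calibration takes no time and is no camera call; for the wrist camera it gives the pose at the moment of the call.
- hand_in(): hands the job in, once; it reports no verdict.
The state is a dict: "t": time; "joints": joint angles; "qvel": joint speeds; "effort": joint torques, N m; "tool_pos": TCP position; "tool_rot": TCP orientation; "contact_force": force on the tool from outside, world axes, zero at the start; "moment": the same for the moment, N m; "finger_gap": finger opening in m.
Only numpy, scipy, OpenCV 4.12 (cv2) and the standard library are available. Lean on these libraries where they do the work, as an engineer would, in place of code of your own. Each camera call takes 0.05 s, during which the arm holds its last target.

### The job

Take the hanger post with the blue cap out of the wooden rack and slide it down over the steel stub of the bench stand until its foot rests on the grey collar, then turn it gently until the orange spring button pops out through the hole in the tube. Do not force it, and do not disturb the white-capped post, which has no hole, or the other things on the bench. Leave the blue-capped post standing locked on the stub and let go of it.

Things in the scene. Friction and masses are not known exactly. Their poses are not given: they have to be found in the camera images.
- post_cap (a point): Centre of the square blue plastic cap on top of the hanger post: the part to grasp. The cap is 34 x 34 mm across and 42 mm tall, its faces square to this point's x and y axes; z is up along the post. The post (about 0.35 kg) is 172 mm tall; this point is 151 mm above its foot. Two hanging pegs reach out 56 mm along +y and -y, 46 mm below this point.
- post_foot (a point): Centre of the open lower rim of the blue-capped post, axes as post_cap. The aluminium tube is 34 mm outside; its bore is 26 mm wide and 78 mm deep, and the lowest 14 mm flares to 39 mm inside (bell foot 53 mm wide outside, 17 mm high). The post stands upright and loose in the rack.
- post_hole (a point): The 10 mm hole through one side of the blue-capped post's tube, 24 mm above the foot; this point is in the tube wall, 15 mm from the tube's axis along the post's +x, which points out through the hole.
- spare_cap (a point): Centre of the white cap of the spare post, same shape and size but with no hole; leave it alone. It stands in the same rack, about 156 mm from the other post; which of the two outer bays holds which varies.
- rack: Fixed wooden parking tray, 75 x 235 x 24 mm, with three bays along its y and a 5 mm floor on which the posts stand; origin at the centre of its underside.
- stand: Fixed bench stand: dark steel plate 150 x 150 x 12 mm carrying a grey collar of 60 mm diameter, whose top is 34 mm above the bench; origin at the centre of the underside. A polished steel stub rises from the collar.
- collar (a point): Centre of the collar's top face, on the stub's axis, where the post's foot comes to rest; axes as stand.
- stub_top (a point): Top of the stub's dome, 62 mm above the collar; axes as stand. The stub is 24 mm in diameter. It swivels very stiffly in the collar, so its button faces anywhere up to 0.8 rad either way from the stand's +x; that angle is not in the measured poses, but can be seen, or felt by turning the post. Do not try to turn the stub.
- button (a joint): Travel of the orange spring button (8 mm wide, on the stub's side, 24 mm above the collar, sticking out 6 mm), in m: 0 out, 0.003 to 0.005 held in by the tube. The flared mouth presses it in with a few newtons of push. Post on the collar and hole over the button (within about 0.1 rad), it springs out and the post turns no further. Over 45 N between post and stand is forcing it.
- carton_a: Bystander: blue carton 100 x 70 x 50 mm, leave alone; origin under its centre.
- carton_b: Bystander: brown carton 80 x 120 x 60 mm, leave alone; origin under its centre.
- brake_disc: Bystander: steel brake disc 110 mm across, 32 mm high, leave alone; origin under its centre.
- filter: Bystander: blue can-shaped filter, 70 mm across, 85 mm tall, leave alone; origin under its centre.
Not all that is in view belongs to the job. What is shaped like the stand but pink or purple is not meant.

How it is judged (in metres and radians):
On the way, in this order (a step that is already met when the one before it is completed fails the run):
1. the blue-capped post is lifted clear of the rack (height (world z) of post_foot above 0.05 m), for 0.1 s.
2. the post is slid over the stub far enough for the tube to press the button in (z of post_foot in the frame of collar below 0.022 m and horizontal distance between post_foot and collar below 0.006 m and value of joint button above 0.002 m), for 0.05 s.
At the end, for the whole second after the job is handed in: The blue-capped post stands upright on the stub (within 0.08 rad), its foot resting on the collar within 3 mm and centred within 4 mm, the button out through the hole (less than 1.5 mm pressed in), the post at rest and released (value of joint button below 0.0015 m and z of post_foot in the frame of collar between -0.003 and 0.003 m and horizontal distance between post_foot and collar below 0.004 m and angle between post_foot's own z axis and vertical below 0.08 rad and linear speed of post below 0.02 m/s); the robot touches nothing.
It fails at once if the post is forced: more than 45 N between the post and the stand (contact force between post and stand above 45 N).
It fails at once if the white-capped post is disturbed (moved more than 25 mm) (distance of spare_cap from where it was at the start of the episode above 0.025 m).
It fails at once if a bystander is moved more than 25 mm (distance of any of carton_a, carton_b, brake_disc, filter from where it was at the start of the episode above 0.025 m).
It also fails if it takes over 72 s, if anything falls off the work surface, if the arm or the gripper's body presses on something with over 40 N, if the wrist force passes 120 N, or if a joint passes its speed limit or range.

## Working session

There is one attempt and no reset: what is moved stays moved. The work goes in short steps, Python scripts to look and compute and a tool call to move; the robot and the scene stay as the last step left them, time stands still between calls to the robot, and variables do not carry over. Pictures are saved under pics/ and viewed, and the job is handed in when it is done.

Besides the shell and the picture viewer there is one more tool, called after "Call:" in YAML: its name, and indented under it one key for each argument. step_arm: Moves the arm, as the interface text tells. Its arguments: {"type":"object","properties":{"rows":{"type":"array"},"jaw":{"type":"number"}},"required":["rows"]}

```bash
ls; mkdir -p pics
python3 - <<'E'
from workcell import get_obs, optics
import cv2, json
print(get_obs())
for n in ["side","top","wrist"]:
    c=optics.calibration(n); print(n,c)
    im=optics.grab_frame(n); cv2.imwrite(f"pics/{n}0.png",im[:,:,::-1])
E
```

```text
pics
{'t': 0.0, 'joints': array([-8.29701783e+01,  2.05991205e+01,  8.66008800e+01,  9.87544338e-04,
        7.29080946e+01, -6.59342770e+00]), 'qvel': array([-0.13821116, -0.04130089, -0.02178723, -0.12145572,  0.04092775,
        0.03798188]), 'effort': array([-1.58940573e-03, -5.27622414e+01, -2.78625762e+01, -1.34785982e-04,
        1.34225571e-02, -2.25665366e-05]), 'tool_pos': array([ 0.14125037, -0.58244091,  0.24142868]), 'tool_rot': array([-1.79892728e+02, -1.33489587e-02,  1.36229458e+01]), 'contact_force': array([-0.33714549, -0.1098004 , -0.07968954]), 'moment': array([ 0.00086538, -0.00668731,  0.03790846]), 'finger_gap': 0.08543872518179313}
side {'intrinsics': array([[519.10418239,   0.        , 329.77275162],
       [  0.        , 519.10418239, 208.30187535],
       [  0.        ,   0.        ,   1.        ]]), 'cam_to_world': array([[-0.92946222, -0.21309403,  0.30114933,  0.11352707],
       [-0.36855002,  0.57275819, -0.73220143,  1.0116216 ],
       [-0.01645799, -0.79154216, -0.61089291,  0.92530969],
       [ 0.        ,  0.        ,  0.        ,  1.        ]])}
[... 174 characters left out ...]
 'cam_to_world': array([[-0.02703709, -0.99718292,  0.06996579,  0.40687177],
       [-0.99962161,  0.02661591, -0.00694522,  0.02449904],
       [ 0.00506345, -0.07012709, -0.99752521,  1.60516956],
       [ 0.        ,  0.        ,  0.        ,  1.        ]])}
wrist {'intrinsics': array([[309.70691629,   0.        , 322.96577274],
       [  0.        , 309.70691629, 198.73583987],
       [  0.        ,   0.        ,   1.        ]]), 'cam_to_world': array([[ 0.23459561, -0.92311123, -0.30468107,  0.21815752],
       [-0.97209231, -0.22316261, -0.07235331, -0.56316416],
       [-0.00120327,  0.31315189, -0.94970229,  0.37309152],
       [ 0.        ,  0.        ,  0.        ,  1.        ]])}
```

View pics/side0.png

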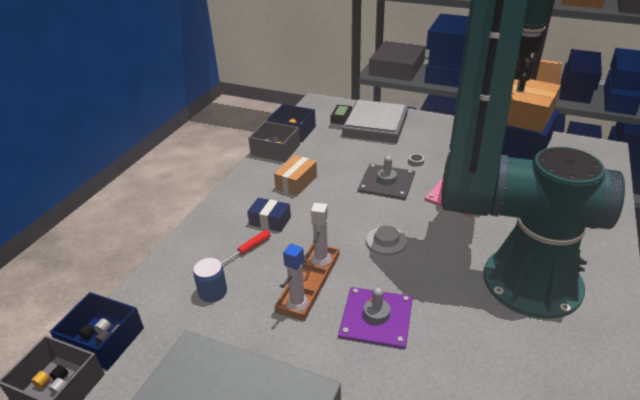

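View pics/top0.png

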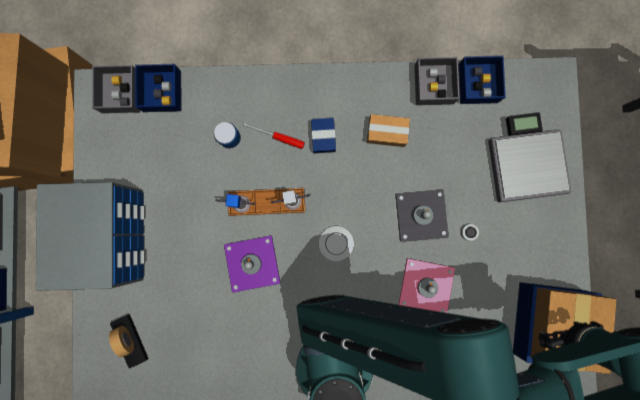

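View pics/wrist0.png

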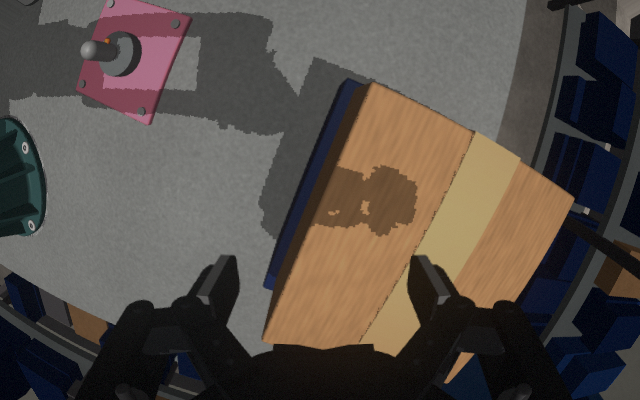

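```bash
cat > h.py <<'E'
import numpy as np, cv2
from workcell import get_obs, optics
def ray(n,u,v,c=None):
    c=c or optics.calibration(n); K=c["intrinsics"];T=c["cam_to_world"]
    x=(u-K[0,2])/K[0,0]; y=(v-K[1,2])/K[1,1]
    if n=="wrist":
        r=np.hypot(x,y); s=np.sin(r)/r if r>1e-9 else 1; d=np.array([x*s,y*s,np.cos(r)])
    else: d=np.array([x,y,1.])
    d=T[:3,:3]@d; return T[:3,3],d/np.linalg.norm(d)
def onz(n,u,v,z,c=None):
    o,d=ray(n,u,v,c); return o+d*(z-o[2])/d[2]
def tri(*rs):
    A=np.zeros((3,3));b=np.zeros(3)
    for o,d in rs:
        P=np.eye(3)-np.outer(d,d);A+=P;b+=P@o
    p=np.linalg.solve(A,b); return p,[np.linalg.norm((np.eye(3)-np.outer(d,d))@(p-o)) for o,d in rs]
E
python3 - <<'E'
import cv2
t=cv2.imread('pics/top0.png');s=cv2.imread('pics/side0.png')
a=cv2.resize(t[180:225,210:320],None,fx=7,fy=7,interpolation=cv2.INTER_CUBIC)
b=cv2.resize(t[180:250,385:485],None,fx=7,fy=7,interpolation=cv2.INTER_CUBIC)
cv2.imwrite('pics/ta.png',a);cv2.imwrite('pics/tb.png',b)
cv2.imwrite('pics/sa.png',cv2.resize(s[195:325,270:350],None,fx=4.5,fy=4.5,interpolation=cv2.INTER_CUBIC))
cv2.imwrite('pics/sb.png',cv2.resize(s[145:205,350:430],None,fx=8,fy=8,interpolation=cv2.INTER_CUBIC))
E
```

```text
(no output)
```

View pics/ta.png

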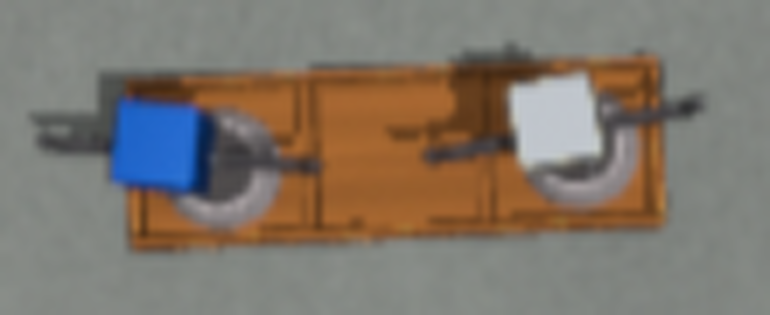

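View pics/tb.png

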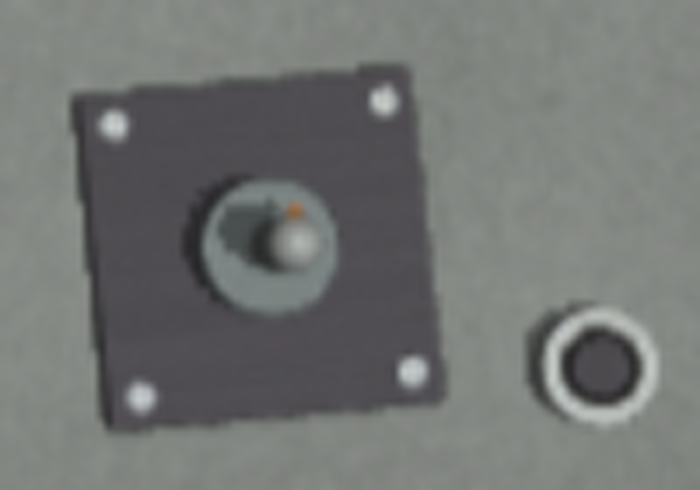

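View pics/sa.png

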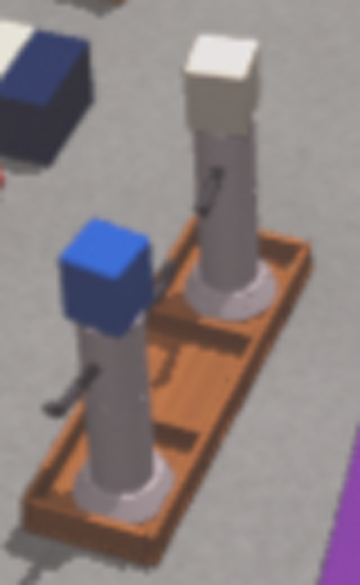

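View pics/sb.png

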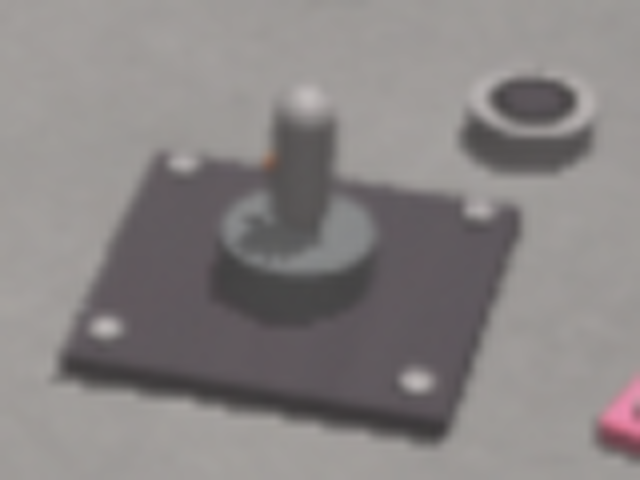

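```bash
cat > m.py <<'E'
from h import *
t=cv2.imread('pics/top0.png');s=cv2.imread('pics/side0.png')
def comp(mask,near):
    n,l,st,c=cv2.connectedComponentsWithStats(mask.astype(np.uint8))
    i=min([i for i in range(1,n) if st[i,4]>=3],key=lambda i:np.hypot(*(c[i]-near))); return l==i,c[i],st[i]
# top of blue cap (bright blue)
for n,im,near in [("top",t,(231,200)),("side",s,(293,252))]:
    h=cv2.cvtColor(im,cv2.COLOR_BGR2HSV)
    m=(abs(h[...,0].astype(int)-109)<10)&(h[...,1]>150)&(h[...,2]>170)
    mk,c,st=comp(m,near); 
    cn=max(cv2.findContours(mk.astype(np.uint8),0,1)[0],key=cv2.contourArea)
    print(n,c,st,onz(n,*c,0.177)); r=cv2.minAreaRect(cn); print(r)
    if n=="top":
        P=[onz(n,*p,0.177)[:2] for p in cv2.boxPoints(r)]
        for a,b in zip(P,P[1:]): print(np.degrees(np.arctan2(*(b-a)[::-1])),np.linalg.norm(b-a))
        A=ray(n,*c)
    else: print(tri(A,ray(n,*c)))
# stand bolts top
h=cv2.cvtColor(t,cv2.COLOR_BGR2HSV)
B=[]
for p in [(401,198),(440,194.5),(405,237),(444,233)]:
    y,x=int(p[1]),int(p[0]); w=h[y-4:y+6,x-4:x+6,2].astype(float); w=np.clip(w-130,0,None)
    yy,xx=np.mgrid[y-4:y+6,x-4:x+6]; q=((w*xx).sum()/w.sum(),(w*yy).sum()/w.sum()); B.append(onz("top",*q,0.013)); print(q,B[-1])
B=np.array(B);print("stand c",B.mean(0), [np.degrees(np.arctan2(*(B[a]-B[b])[:2][::-1])) for a,b in [(0,1),(2,3),(0,2),(1,3)]])
for n,im,near in [("top",t,(427,210)),("side",s,(384,165))]:
    h=cv2.cvtColor(im,cv2.COLOR_BGR2HSV); m=(h[...,0]<20)&(h[...,1]>90)&(h[...,2]>80)
    mk,c,st=comp(m,near); print(n,c,st,onz(n,*c,0.058)); 
# collar circle in top
print("collar", onz("top",385+270/7,180+247/7,0.034))
b=ray("top",427,208+2.1);print(tri(b,ray("side",c[0],c[1])))
E
python3 m.py
```

```text
top [231.68032787 200.26229508] [226 195  12  12 122] [0.50704882 0.27471415 0.177     ]
((231.756103515625, 200.19512939453125), (11.0431547164917, 10.822290420532227), 6.34019136428833)
-7.1054839609695595 0.03003149618841797
-97.88258080096426 0.030655948914670775
172.80825011502048 0.030029172376604466
side [292.87218045 249.79699248] [284 244  19  12 133] [0.50290228 0.27751843 0.177     ]
((293.04107666015625, 249.89041137695312), (15.449432373046875, 10.29962158203125), 20.556045532226562)
(array([0.50595454, 0.2747314 , 0.17382174]), [np.float64(0.0014115536491249956), np.float64(0.0014115536491250554)])
(np.float64(400.86746987951807), np.float64(197.32329317269077)) [ 0.51369248 -0.22005051  0.013     ]
(np.float64(439.3682008368201), np.float64(193.9267782426778)) [ 0.52105505 -0.33984225  0.013     ]
(np.float64(404.85110294117646), np.float64(236.4264705882353)) [ 0.39265948 -0.22782477  0.013     ]
(np.float64(443.6516129032258), np.float64(232.61129032258066)) [ 0.40114373 -0.3479722   0.013     ]
stand c [ 0.45713769 -0.28392243  0.013     ] [np.float64(93.51705500749415), np.float64(94.03925617450331), np.float64(3.675205334382241), np.float64(3.87869797698416)]
top [426.66666667 209.66666667] [426 209   2   2   3] [ 0.4714352  -0.28932224  0.058     ]
side [301.81112985 176.31028668] [288 159  28  36 593] [ 0.67658516 -0.14378342  0.058     ]
collar [ 0.45555168 -0.28404479  0.034     ]
(array([ 0.5805656 , -0.23224177,  0.04375526]), [np.float64(0.12540080298102896), np.float64(0.12540080298102887)])
```

Call:
step_arm:
  rows:
    - {"slide":[0,0,0],"delta_rot":[0,0,6.8]}
    - {"slide":[0,0,0],"delta_rot":[0,0,6.8]}
    - {"slide":[0.032,-0.03,-0.001],"delta_rot":[0,0,0]}
    - {"slide":[0.032,-0.03,-0.001],"delta_rot":[0,0,0]}
    - {"slide":[0.032,-0.03,-0.001],"delta_rot":[0,0,0]}
    - {"slide":[0.032,-0.03,-0.001],"delta_rot":[0,0,0]}
    - {"slide":[0.032,-0.03,-0.001],"delta_rot":[0,0,0]}
    - {"slide":[0.032,-0.03,-0.001],"delta_rot":[0,0,0]}
    - {"slide":[0.032,-0.03,-0.001],"delta_rot":[0,0,0]}
    - {"slide":[0.032,-0.03,-0.001],"delta_rot":[0,0,0]}
    - {"slide":[0.032,-0.03,-0.001],"delta_rot":[0,0,0]}
    - {"slide":[0.032,-0.03,-0.001],"delta_rot":[0,0,0]}
    - {"slide":[0,0,0],"delta_rot":[0,0,0]}
    - {"slide":[0,0,0],"delta_rot":[0,0,0]}

```text
t: 1.55
tool_pos: [0.4615, -0.2822, 0.252]
tool_rot: [-180.0, 0.0, 0.2]
contact_force: [-0.5, -0.8, -0.4]
finger_gap: 0.0854
```

```bash
cat > snap.py <<'E'
import sys,json
from h import *
tag=sys.argv[1]
for n in sys.argv[2:]:
    c=optics.calibration(n); im=optics.grab_frame(n)
    cv2.imwrite(f"pics/{n}_{tag}.png",im[:,:,::-1]); json.dump({k:c[k].tolist() for k in c},open(f"pics/{n}_{tag}.json","w"))
o=get_obs(); print({k:np.round(o[k],4) for k in o if k not in("qvel","effort")})
E
python3 snap.py s1 wrist
```

```text
{'t': np.float64(1.6), 'joints': array([-3.88431e+01,  1.51910e+01,  9.30930e+01, -3.49000e-02,
        7.17649e+01,  5.10816e+01]), 'tool_pos': array([ 0.4608, -0.2829,  0.252 ]), 'tool_rot': array([-1.79995e+02,  5.89000e-02,  8.63000e-02]), 'contact_force': array([ 0.5785,  0.3702, -0.1689]), 'moment': array([-0.0409,  0.0177, -0.0574]), 'finger_gap': np.float64(0.0853)}
```

View pics/wrist_s1.png

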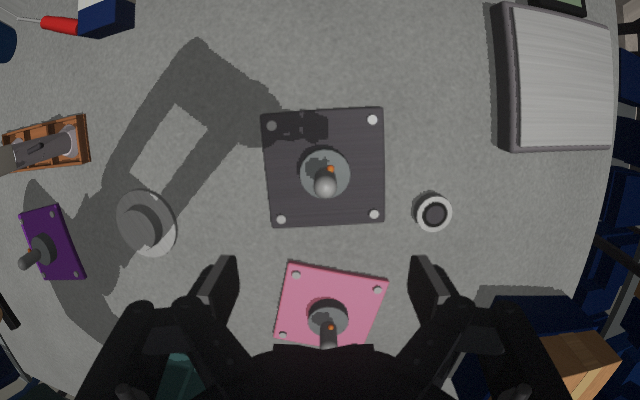

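```bash
cat > w1.py <<'E'
from h import *; import json
c={k:np.array(v) for k,v in json.load(open('pics/wrist_s1.json')).items()}
im=cv2.imread('pics/wrist_s1.png')
cv2.imwrite('pics/w1z.png',cv2.resize(im[100:232,255:395],None,fx=4.5,fy=4.5,interpolation=cv2.INTER_CUBIC))
h=cv2.cvtColor(im,cv2.COLOR_BGR2HSV); m=(h[...,0]<18)&(h[...,1]>110)
ys,xs=np.where(m[160:185,315:350]); u,v=xs.mean()+315,ys.mean()+160; print("button",len(xs),u,v,onz("wrist",u,v,0.058,c))
g=h[...,2].astype(float)
B=[]
for x,y in [(271,126),(372,119),(281,219),(374,214)]:
    w=np.clip(h[y-8:y+9,x-8:x+9,2].astype(float)-(140 if x!=271 else 85),0,None); yy,xx=np.mgrid[y-8:y+9,x-8:x+9]
    q=((w*xx).sum()/w.sum(),(w*yy).sum()/w.sum()); B.append(onz("wrist",*q,0.013,c)); print(q,B[-1])
B=np.array(B);print("c",B.mean(0),[np.degrees(np.arctan2(*(B[a]-B[b])[:2][::-1])) for a,b in [(0,1),(2,3),(0,2),(1,3)]])
E
python3 w1.py
```

```text
button 40 330.05 168.225 [ 0.46767504 -0.28917351  0.058     ]
(np.float64(271.18829981718466), np.float64(125.26416819012798)) [ 0.51092478 -0.2193557   0.013     ]
(np.float64(372.06908408877774), np.float64(119.17724288840263)) [ 0.51847533 -0.34014082  0.013     ]
(np.float64(280.8117195004803), np.float64(219.16522574447646)) [ 0.39016597 -0.22700842  0.013     ]
(np.float64(373.80218579234975), np.float64(213.90273224043716)) [ 0.39767973 -0.34748542  0.013     ]
c [ 0.45431145 -0.28349759  0.013     ] [np.float64(93.57703119537685), np.float64(93.56872953596253), np.float64(3.6260947160102273), np.float64(3.4794071724701543)]
```

View pics/w1z.png

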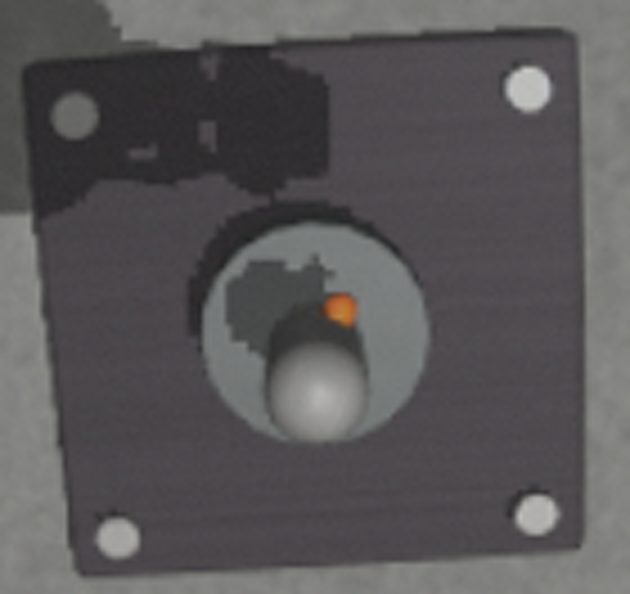

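Call:
step_arm:
  rows:
    - {"slide":[0.014,-0.04,0]}
    - {"slide":[0.014,-0.04,0]}
    - {"slide":[0.014,-0.04,0]}
    - {"slide":[0.014,-0.04,0]}
    - {"slide":[0.014,-0.04,0]}
    - {"slide":[0.014,-0.04,0]}
    - {"slide":[0.014,-0.04,0]}
    - {"slide":[0.014,-0.04,0]}
    - {"slide":[0.014,-0.04,0]}
    - {"slide":[0.014,-0.04,0]}
    - {"slide":[0.014,-0.04,0]}
    - {"slide":[0.014,-0.04,0]}
    - {"slide":[0.014,-0.04,0]}
    - {"slide":[0.014,-0.04,0]}
    - {"slide":[0,0,0]}
    - {"slide":[0,0,0]}

```text
validation failed for argument at $.ro...
```

```bash
python3 snap.py p1 wrist side; python3 -c "
import cv2
im=cv2.imread('pics/wrist_p1.png');cv2.imwrite('pics/w2z.png',cv2.resize(im[180:340,230:420],None,fx=4,fy=4,interpolation=cv2.INTER_CUBIC))"
```

```text
{'t': np.float64(1.7), 'joints': array([-3.89514e+01,  1.51744e+01,  9.30962e+01, -2.59000e-02,
        7.17637e+01,  5.10948e+01]), 'tool_pos': array([ 0.4603, -0.2837,  0.2521]), 'tool_rot': array([-1.799976e+02,  4.210000e-02, -3.810000e-02]), 'contact_force': array([-0.5263, -0.4038, -0.0918]), 'moment': array([-0.0128,  0.0166,  0.0605]), 'finger_gap': np.float64(0.0853)}
```

View pics/wrist_p1.png

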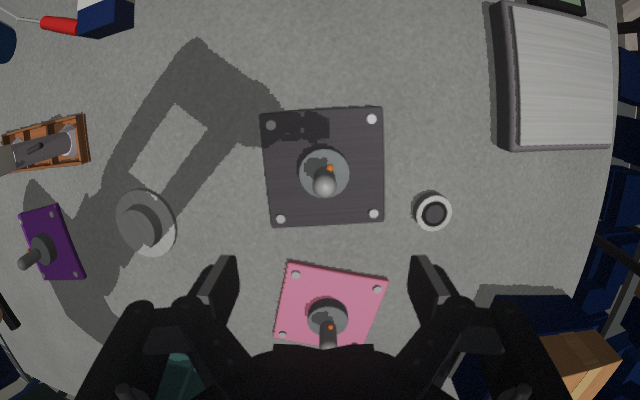

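View pics/w2z.png

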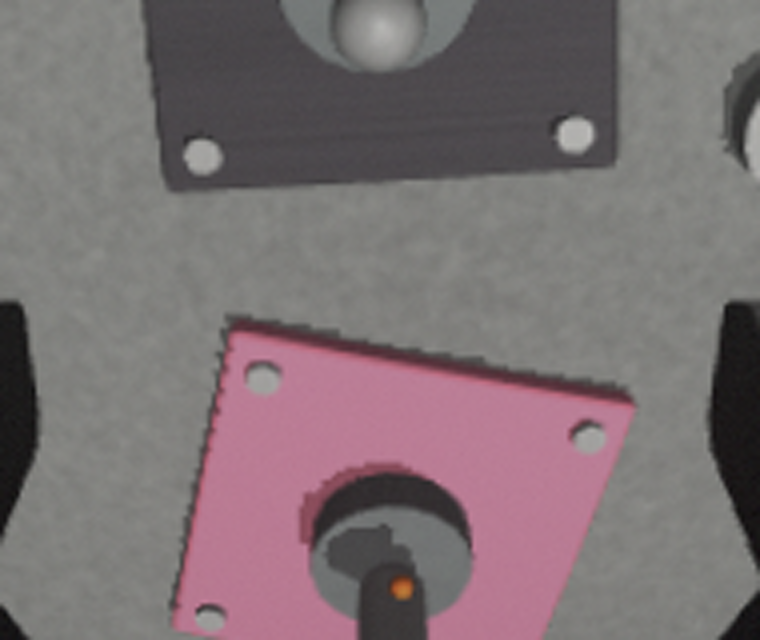

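The move call was refused because it lacked delta_rot, so the picture still shows the stand view. I'll resend it.

Call:
step_arm:
  rows:
    - {"slide":[0.014,-0.04,0],"delta_rot":[0,0,0]}
    - {"slide":[0.014,-0.04,0],"delta_rot":[0,0,0]}
    - {"slide":[0.014,-0.04,0],"delta_rot":[0,0,0]}
    - {"slide":[0.014,-0.04,0],"delta_rot":[0,0,0]}
    - {"slide":[0.014,-0.04,0],"delta_rot":[0,0,0]}
    - {"slide":[0.014,-0.04,0],"delta_rot":[0,0,0]}
    - {"slide":[0.014,-0.04,0],"delta_rot":[0,0,0]}
    - {"slide":[0.014,-0.04,0],"delta_rot":[0,0,0]}
    - {"slide":[0.014,-0.04,0],"delta_rot":[0,0,0]}
    - {"slide":[0.014,-0.04,0],"delta_rot":[0,0,0]}
    - {"slide":[0.014,-0.04,0],"delta_rot":[0,0,0]}
    - {"slide":[0.014,-0.04,0],"delta_rot":[0,0,0]}
    - {"slide":[0.014,-0.04,0],"delta_rot":[0,0,0]}
    - {"slide":[0.014,-0.04,0],"delta_rot":[0,0,0]}
    - {"slide":[0,0,0],"delta_rot":[0,0,0]}
    - {"slide":[0,0,0],"delta_rot":[0,0,0]}

```text
t: 3.3
tool_pos: [0.6572, 0.2762, 0.2517]
tool_rot: [180.0, 0.0, 0.0]
contact_force: [0.2, -1.1, -0.8]
finger_gap: 0.0853
```

```bash
python3 snap.py p2 wrist side; python3 -c "
import cv2
im=cv2.imread('pics/wrist_p2.png');cv2.imwrite('pics/w3z.png',cv2.resize(im[180:340,230:420],None,fx=4,fy=4,interpolation=cv2.INTER_CUBIC))"
```

```text
{'t': np.float64(3.4), 'joints': array([ 1.718230e+01,  2.952050e+01,  7.030240e+01, -3.390000e-02,
        8.024690e+01,  1.072664e+02]), 'tool_pos': array([0.6568, 0.275 , 0.252 ]), 'tool_rot': array([ 1.799474e+02,  5.660000e-02, -7.830000e-02]), 'contact_force': array([-0.7452,  0.4103,  0.1711]), 'moment': array([-0.0372, -0.021 ,  0.0058]), 'finger_gap': np.float64(0.0851)}
```

View pics/wrist_p2.png

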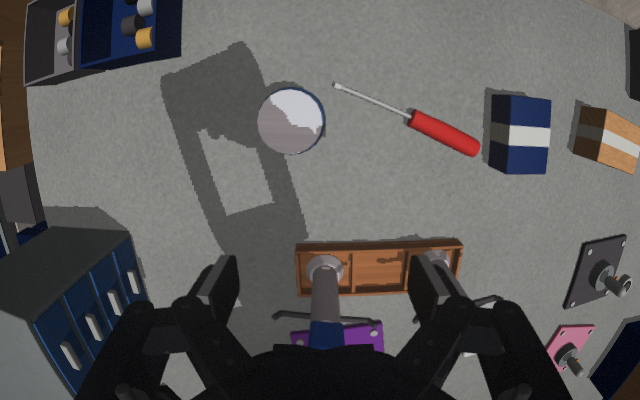

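View pics/w3z.png

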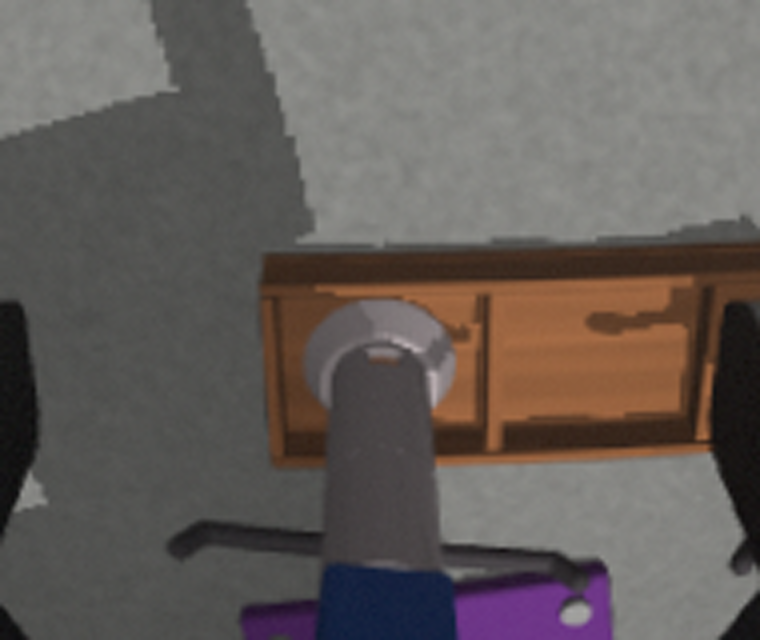

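Run:
```python
from h import *; import json
c={k:np.array(v) for k,v in json.load(open('pics/wrist_p2.json')).items()}
P=[onz("wrist",230+x/4,180+y/4,0.11,c) for x,y in [(183,545),(572,573),(205,527),(560,560)]]
print(P,[np.degrees(np.arctan2(*(P[a]-P[b])[:2][::-1])) for a,b in [(0,1),(2,3)]], (P[0]+P[1])/2)
print(onz("wrist",230+380/4,180+355/4,0.029,c), onz("wrist",230+380/4,180+360/4,0.005,c))
# side/top peg tips triangulated
t=[(210+42/7,180+130/7),(210+315/7,180+166/7)]
T=[onz("top",*p,0.11) for p in t];print(T,np.degrees(np.arctan2(*(T[0]-T[1])[:2][::-1])),(T[0]+T[1])/2)
```

```text
[array([0.50565312, 0.33035605, 0.11      ]), array([0.49438555, 0.21891868, 0.11      ]), array([0.51268955, 0.32352404, 0.11      ]), array([0.4996904, 0.2228773, 0.11     ])] [np.float64(84.22637684988067), np.float64(82.64064083494534)] [0.50001933 0.27463737 0.11      ]
[0.52148276 0.2739453  0.029     ] [0.50481878 0.27373857 0.005     ]
[array([0.51788162, 0.3318424 , 0.11      ]), array([0.49990429, 0.21900942, 0.11      ])] 80.94733329951579 [0.50889296 0.27542591 0.11      ]
```

Call:
step_arm:
  rows:
    - {"slide":[0,0,0],"delta_rot":[0,0,7]}
    - {"slide":[-0.0376,0.00475,0],"delta_rot":[0,0,0]}
    - {"slide":[-0.0376,0.00475,0],"delta_rot":[0,0,0]}
    - {"slide":[-0.0376,0.00475,0],"delta_rot":[0,0,0]}
    - {"slide":[-0.0376,0.00475,0],"delta_rot":[0,0,0]}
    - {"slide":[0,0,0],"delta_rot":[0,0,0]}
    - {"slide":[0,0,0],"delta_rot":[0,0,0]}

```text
t: 4.1
tool_pos: [0.505, 0.2751, 0.2531]
tool_rot: [-180.0, -0.1, -7.0]
contact_force: [-0.2, 0.1, 0.1]
finger_gap: 0.0855
```

```bash
python3 snap.py p3 wrist
```

```text
{'t': np.float64(4.15), 'joints': array([ 2.170210e+01,  1.800950e+01,  8.881530e+01, -1.920000e-02,
        7.307210e+01,  1.187651e+02]), 'tool_pos': array([0.5062, 0.2755, 0.2531]), 'tool_rot': array([-1.799665e+02, -9.920000e-02, -7.057500e+00]), 'contact_force': array([ 0.4628,  0.6396, -0.6458]), 'moment': array([ 0.0059, -0.0419,  0.0119]), 'finger_gap': np.float64(0.0852)}
```

View pics/wrist_p3.png

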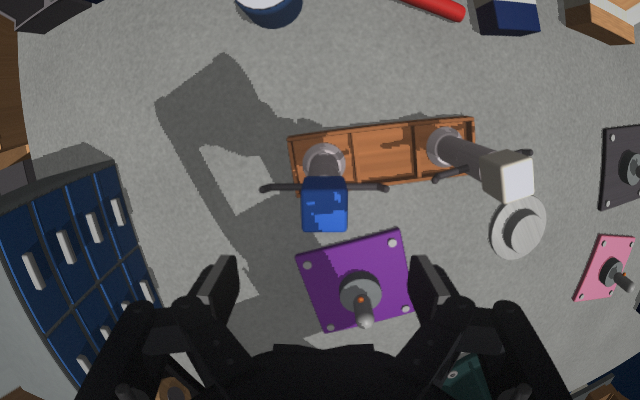

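Run:
```python
from h import *; import json
c={k:np.array(v) for k,v in json.load(open('pics/wrist_p3.json')).items()}
im=cv2.imread('pics/wrist_p3.png');h=cv2.cvtColor(im,cv2.COLOR_BGR2HSV)
m=(abs(h[...,0].astype(int)-109)<12)&(h[...,1]>150)&(h[...,2]>150); m[:170]=0;m[240:]=0;m[:,:280]=0;m[:,370:]=0
cn=max(cv2.findContours(m.astype(np.uint8),0,2)[0],key=cv2.contourArea);r=cv2.boundingRect(cn);print(r,cv2.minAreaRect(cn))
b=cv2.boxPoints(cv2.minAreaRect(cn));W=np.array([onz("wrist",*p,0.177,c) for p in b]);print(W,W.mean(0))
cv2.imwrite('pics/w4z.png',cv2.resize(im[130:250,240:420],None,fx=4,fy=4,interpolation=cv2.INTER_CUBIC))
```

```text
(315, 210, 32, 22) ((330.5, 220.5), (21.0, 31.0), 90.0)
[[0.50791213 0.28093186 0.177     ]
 [0.50515427 0.25891434 0.177     ]
 [0.48875193 0.26051617 0.177     ]
 [0.49161095 0.28311385 0.177     ]] [0.49835732 0.27086905 0.177     ]
```

View pics/w4z.png

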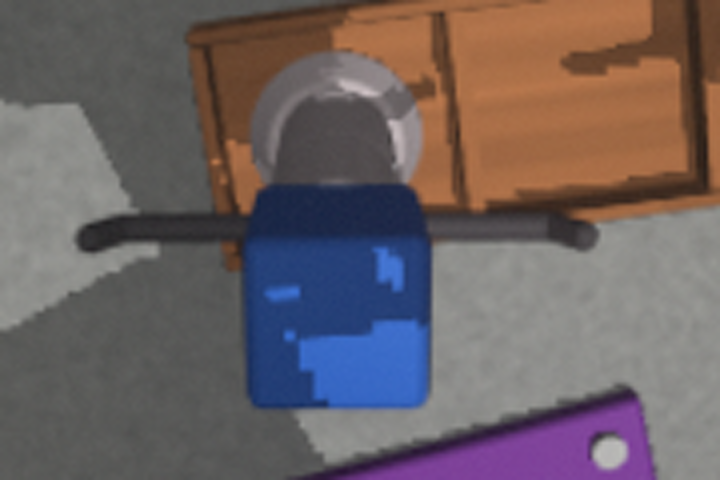

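Run:
```python
from h import *; import json
c={k:np.array(v) for k,v in json.load(open('pics/wrist_p3.json')).items()}
W=np.array([onz("wrist",240+x/4,130+y/4,0.177,c) for x,y in [(247,237),(428,237),(430,408),(250,408)]]);print(W,W.mean(0))
for a,b in [(0,1),(3,2)]: print(np.degrees(np.arctan2(*(W[a]-W[b])[:2][::-1])))
```

```text
[[0.52439374 0.28810941 0.177     ]
 [0.52047853 0.25666267 0.177     ]
 [0.48780316 0.25949399 0.177     ]
 [0.49191664 0.29235923 0.177     ]] [0.50614802 0.27415633 0.177     ]
82.90303268590128
82.86583475870347
```

Call:
step_arm:
  rows:
    - {"slide":[0,0,0.03],"delta_rot":[0,0,0]}
    - {"slide":[0,0,0.03],"delta_rot":[0,0,0]}
    - {"slide":[0,0,0.025],"delta_rot":[0,0,0]}
    - {"slide":[0,0,0.018],"delta_rot":[0,0,0]}
    - {"slide":[0,0,0],"delta_rot":[0,0,0]}
    - {"slide":[0,0,0],"delta_rot":[0,0,0]}

```text
t: 4.75
tool_pos: [0.5066, 0.2762, 0.1494]
tool_rot: [-180.0, -0.0, -7.0]
contact_force: [0.3, -0.9, 0.6]
finger_gap: 0.0856
```

Call:
step_arm:
  rows:
    - {"slide":[0,0,0],"delta_rot":[0,0,0]}
    - {"slide":[0,0,0],"delta_rot":[0,0,0]}
    - {"slide":[0,0,0],"delta_rot":[0,0,0]}
    - {"slide":[0,0,0],"delta_rot":[0,0,0]}
    - {"slide":[0,0,0],"delta_rot":[0,0,0]}
    - {"slide":[0,0,0],"delta_rot":[0,0,0]}
    - {"slide":[0,0,0],"delta_rot":[0,0,0]}
    - {"slide":[0,0,0],"delta_rot":[0,0,0]}
  jaw: -1

```text
t: 5.55
tool_pos: [0.5058, 0.2766, 0.1502]
tool_rot: [-180.0, -0.1, -7.0]
contact_force: [-0.4, -1.8, 6.5]
finger_gap: 0.0337
```

Call:
step_arm:
  rows:
    - {"slide":[0,0,-0.01],"delta_rot":[0,0,0]}
    - {"slide":[0,0,-0.02],"delta_rot":[0,0,0]}
    - {"slide":[0,0,-0.03],"delta_rot":[0,0,0]}
    - {"slide":[0,0,-0.04],"delta_rot":[0,0,0]}
    - {"slide":[0,0,-0.04],"delta_rot":[0,0,0]}
    - {"slide":[0,0,-0.04],"delta_rot":[0,0,0]}
    - {"slide":[0,0,-0.04],"delta_rot":[0,0,0]}
    - {"slide":[0,0,0],"delta_rot":[0,0,0]}
    - {"slide":[0,0,0],"delta_rot":[0,0,0]}

```text
t: 6.45
tool_pos: [0.5052, 0.2767, 0.37]
tool_rot: [-179.9, -0.1, -7.0]
contact_force: [-0.4, 0.1, -4.1]
finger_gap: 0.0336
```

```bash
python3 snap.py l1 wrist side
```

```text
{'t': np.float64(6.55), 'joints': array([2.18192e+01, 1.36050e+01, 7.89325e+01, 1.30000e-02, 8.76719e+01,
       1.18790e+02]), 'tool_pos': array([0.5041, 0.2761, 0.3675]), 'tool_rot': array([179.9105,   0.1897,  -6.9715]), 'contact_force': array([-0.4544, -0.5189, -3.3848]), 'moment': array([ 0.0426,  0.0456, -0.0352]), 'finger_gap': np.float64(0.0335)}
```

View pics/wrist_l1.png

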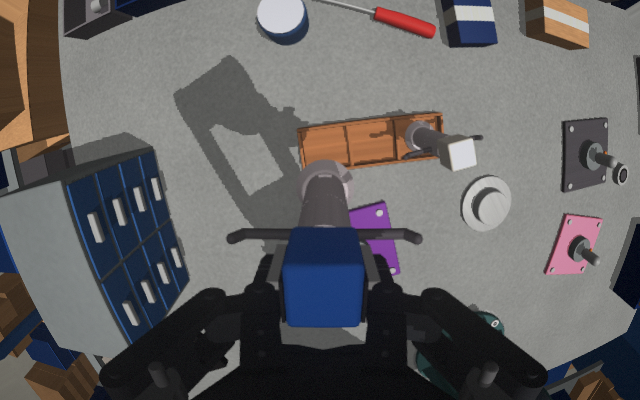

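View pics/side_l1.png

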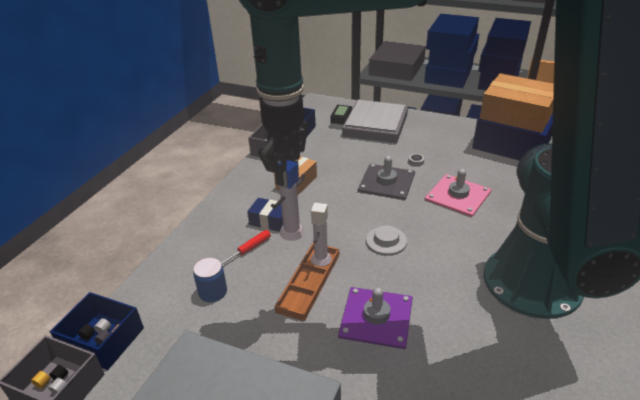

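Call:
step_arm:
  rows:
    - {"slide":[0.001,0.02,0],"delta_rot":[0,0,0]}
    - {"slide":[0.001,0.0325,0],"delta_rot":[0,0,0]}
    - {"slide":[0.001,0.0325,0],"delta_rot":[0,0,0]}
    - {"slide":[0.001,0.0325,0],"delta_rot":[0,0,0]}
    - {"slide":[0.001,0.0325,0],"delta_rot":[0,0,0]}
    - {"slide":[0.001,0.0325,0],"delta_rot":[0,0,0]}
    - {"slide":[0.001,0.0325,0],"delta_rot":[0,0,0]}
    - {"slide":[0.001,0.0325,0],"delta_rot":[0,0,0]}
    - {"slide":[0.001,0.0325,0],"delta_rot":[0,0,0]}
    - {"slide":[0.001,0.0325,0],"delta_rot":[0,0,0]}
    - {"slide":[0.001,0.0325,0],"delta_rot":[0,0,0]}
    - {"slide":[0.001,0.0325,0],"delta_rot":[0,0,0]}
    - {"slide":[0.001,0.0325,0],"delta_rot":[0,0,0]}
    - {"slide":[0.001,0.0325,0],"delta_rot":[0,0,0]}
    - {"slide":[0.001,0.0325,0],"delta_rot":[0,0,0]}
    - {"slide":[0.001,0.0325,0],"delta_rot":[0,0,0]}
    - {"slide":[0.001,0.0325,0],"delta_rot":[0,0,0]}
    - {"slide":[0.001,0.0215,0],"delta_rot":[0,0,0]}
    - {"slide":[0,0,0],"delta_rot":[0,0,0]}
    - {"slide":[0,0,0],"delta_rot":[0,0,0]}

```text
t: 8.55
tool_pos: [0.4541, -0.2825, 0.3672]
tool_rot: [-179.8, 0.2, -7.0]
contact_force: [-0.4, -0.6, -3.2]
finger_gap: 0.0332
```

Call:
step_arm:
  rows:
    - {"slide":[0,0,0.03],"delta_rot":[0,0,0]}
    - {"slide":[0,0,0.03],"delta_rot":[0,0,0]}
    - {"slide":[0,0,0.03],"delta_rot":[0,0,0]}
    - {"slide":[0,0,0.01],"delta_rot":[0,0,0]}
    - {"slide":[0,0,0],"delta_rot":[0,0,0]}
    - {"slide":[0,0,0],"delta_rot":[0,0,0]}
    - {"slide":[0,0,0],"delta_rot":[0,0,0]}

```text
t: 9.25
tool_pos: [0.4561, -0.2835, 0.271]
tool_rot: [179.9, -0.1, -7.0]
contact_force: [0.4, 0.7, -2.1]
finger_gap: 0.0332
```

```bash
python3 snap.py i1 wrist side top; python3 -c "
import cv2
im=cv2.imread('pics/wrist_i1.png');cv2.imwrite('pics/wi1z.png',cv2.resize(im[90:270,230:420],None,fx=3.3,fy=3.3,interpolation=cv2.INTER_CUBIC))
im=cv2.imread('pics/side_i1.png');cv2.imwrite('pics/si1z.png',cv2.resize(im[80:210,340:440],None,fx=4.5,fy=4.5,interpolation=cv2.INTER_CUBIC))"
```

```text
{'t': np.float64(9.4), 'joints': array([-3.92650e+01,  1.37938e+01,  9.22644e+01,  6.50000e-03,
        7.38168e+01,  5.77074e+01]), 'tool_pos': array([ 0.4556, -0.2834,  0.2705]), 'tool_rot': array([ 1.799385e+02, -1.090000e-01, -6.974100e+00]), 'contact_force': array([-0.3208, -0.9099, -3.0117]), 'moment': array([ 0.0406,  0.0029, -0.0308]), 'finger_gap': np.float64(0.0333)}
```

View pics/wi1z.png

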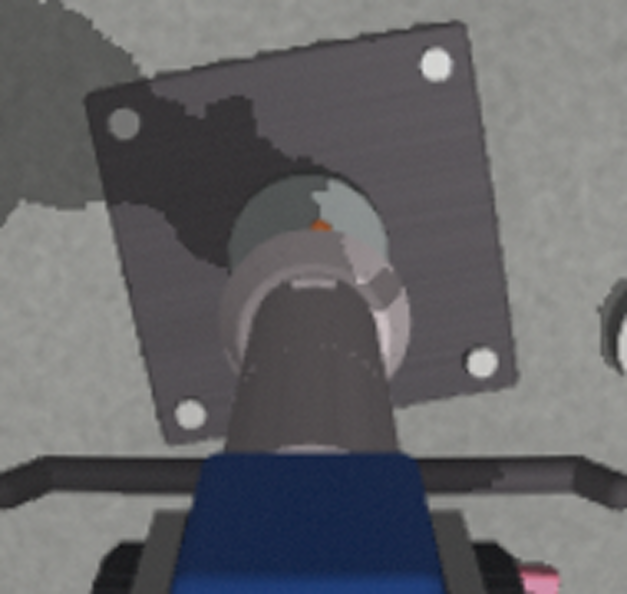

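View pics/si1z.png

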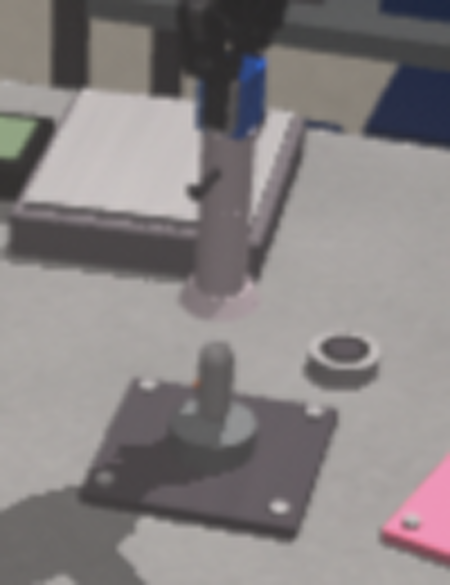

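Run:
```python
from h import *; import json
c={k:np.array(v) for k,v in json.load(open('pics/wrist_i1.json')).items()}
B=np.array([onz("wrist",230+x/3.3,90+y/3.3,0.013,c) for x,y in [(124,124),(436,65),(190,414),(482,362)]]);print(B,B.mean(0))
p=onz("wrist",230+315.5/3.3,90+320/3.3,0.1255,c);print("foot wrist",p, "tcp",get_obs()["tool_pos"])
o,f=ray("side",388.7,146.2); print("foot side at z.1255",onz("side",388.7,146.2,0.1255)); print("stub side",onz("side",388.1,162.2,0.08), "dir",f)
s=cv2.imread('pics/side_i1.png');g=cv2.cvtColor(s,cv2.COLOR_BGR2GRAY)
# lateral coordinate of axis: perpendicular to horizontal view dir
def lat(u,v,z):
    o,d=ray("side",u,v); p=onz("side",u,v,z); n=np.array([-d[1],d[0]]);n/=np.linalg.norm(n); return p[:2]@n
n=None
print(lat(388.7,146.2,.1255),lat(388.1,162.2,.08), "tube", lat(340+226/4.5,80+205/4.5,.19))
for r in (158,161,164,167): print(r,g[r,378:400])
for r in (122,128,134): print(r,g[r,378:400])
```

```text
[[ 0.51027783 -0.21961606  0.013     ]
 [ 0.51778503 -0.34034979  0.013     ]
 [ 0.38995778 -0.22707258  0.013     ]
 [ 0.39765993 -0.3479517   0.013     ]] [ 0.45392014 -0.28374753  0.013     ]
foot wrist [ 0.45539171 -0.28569801  0.1255    ] tcp [ 0.45562839 -0.28341958  0.27051496]
foot side at z.1255 [ 0.45491907 -0.28915033  0.1255    ]
stub side [ 0.44956388 -0.2731912   0.08      ] dir [ 0.21818521 -0.83132938 -0.51116208]
0.3666143164230809 0.3658072409499203 tube 0.36608832598959423
158 [163 162 162 163 164 162 134 117 119 125 125 118 113 127 157 167 169 168
 168 168 168 168]
161 [164 164 164 165 164 148 108  91  93  96  98  96  93 105 149 163 167 167
 168 170 170 169]
164 [151 153 156 159 155 134 101  89  90  92  93  92  91 108 149 165 167 168
 168 167 167 168]
167 [ 99  99  99  99  99  92  86  88  91  92  94  92  91 104 122 136 137 149
 155 155 156 162]
122 [194 195 191 140  83  63  63  66  82  97 103 104 105 104 103 102 102 117
 171 188 156 136]
128 [140 154 164 174 178 162 121  99 100 102 104 106 106 105 107 104 108 136
 127 130 130 117]
134 [ 72  72  72  72  73  82  92  97 101 103 105 105 106 105 104 103 104 100
  99  95  78  80]
```

Call:
step_arm:
  rows:
    - {"slide":[0,0,0.01],"delta_rot":[0,0,0]}
    - {"slide":[0,0,0.01],"delta_rot":[0,0,0]}
    - {"slide":[0,0,0.01],"delta_rot":[0,0,0]}
    - {"slide":[0,0,0.005],"delta_rot":[0,0,0]}
    - {"slide":[0,0,0.005],"delta_rot":[0,0,0]}
    - {"slide":[0,0,0.003],"delta_rot":[0,0,0]}
    - {"slide":[0,0,0],"delta_rot":[0,0,0]}

```text
t: 10.1
tool_pos: [0.4549, -0.2829, 0.2258]
tool_rot: [-180.0, 0.0, -7.0]
contact_force: [-1.1, 0.1, -3.1]
finger_gap: 0.0335
```

Call:
step_arm:
  rows:
    - {"slide":[0,0,0.002],"delta_rot":[0,0,0]}
    - {"slide":[0,0,0.002],"delta_rot":[0,0,0]}
    - {"slide":[0,0,0],"delta_rot":[0,0,0]}

```text
t: 10.4
tool_pos: [0.455, -0.283, 0.2222]
tool_rot: [-180.0, 0.0, -7.0]
contact_force: [0.1, 0.6, -2.9]
finger_gap: 0.0332
```

Call:
step_arm:
  rows:
    - {"slide":[0,0,0.002],"delta_rot":[0,0,0]}
    - {"slide":[0,0,0.002],"delta_rot":[0,0,0]}
    - {"slide":[0,0,0],"delta_rot":[0,0,0]}

```text
t: 10.7
tool_pos: [0.4549, -0.2828, 0.218]
tool_rot: [-180.0, 0.0, -7.0]
contact_force: [-0.4, -0.6, -1.9]
finger_gap: 0.0332
```

Call:
step_arm:
  rows:
    - {"slide":[0,0,0.003],"delta_rot":[0,0,0]}
    - {"slide":[0,0,0.003],"delta_rot":[0,0,0]}
    - {"slide":[0,0,0.003],"delta_rot":[0,0,0]}
    - {"slide":[0,0,0],"delta_rot":[0,0,0]}

```text
t: 11.1
tool_pos: [0.4547, -0.2827, 0.2087]
tool_rot: [-180.0, 0.1, -7.0]
contact_force: [-0.6, 0.4, -2.3]
finger_gap: 0.0338
```

Call:
step_arm:
  rows:
    - {"slide":[0,0,0.003],"delta_rot":[0,0,0]}
    - {"slide":[0,0,0.003],"delta_rot":[0,0,0]}
    - {"slide":[0,0,0],"delta_rot":[0,0,0]}

```text
t: 11.4
tool_pos: [0.4547, -0.2827, 0.2028]
tool_rot: [-180.0, 0.0, -7.0]
contact_force: [-0.7, 0.5, -2.4]
finger_gap: 0.0335
```

Call:
step_arm:
  rows:
    - {"slide":[0,0,0.002],"delta_rot":[0,0,0]}
    - {"slide":[0,0,0.002],"delta_rot":[0,0,0]}
    - {"slide":[0,0,0],"delta_rot":[0,0,0]}

```text
t: 11.7
tool_pos: [0.4552, -0.283, 0.1991]
tool_rot: [-180.0, -0.0, -7.0]
contact_force: [0.9, -0.2, -2.0]
finger_gap: 0.0333
```

Call:
step_arm:
  rows:
    - {"slide":[0,0,0.002],"delta_rot":[0,0,0]}
    - {"slide":[0,0,0.002],"delta_rot":[0,0,0]}
    - {"slide":[0,0,0],"delta_rot":[0,0,0]}

```text
t: 12.0
tool_pos: [0.4556, -0.283, 0.1953]
tool_rot: [-180.0, -0.1, -7.0]
contact_force: [1.5, 0.7, -1.6]
finger_gap: 0.0334
```

Call:
step_arm:
  rows:
    - {"slide":[0,0,0.002],"delta_rot":[0,0,0]}
    - {"slide":[0,0,0.002],"delta_rot":[0,0,0]}
    - {"slide":[0,0,0],"delta_rot":[0,0,0]}

```text
t: 12.3
tool_pos: [0.4555, -0.2831, 0.1914]
tool_rot: [180.0, -0.1, -7.0]
contact_force: [2.9, 0.3, -0.5]
finger_gap: 0.0334
```

Call:
step_arm:
  rows:
    - {"slide":[0,0,0.002],"delta_rot":[0,0,0]}
    - {"slide":[0,0,0.002],"delta_rot":[0,0,0]}
    - {"slide":[0,0,0],"delta_rot":[0,0,0]}

```text
t: 12.6
tool_pos: [0.4554, -0.2829, 0.1868]
tool_rot: [-180.0, -0.0, -7.0]
contact_force: [3.9, 0.7, -3.5]
finger_gap: 0.0329
```

Call:
step_arm:
  rows:
    - {"slide":[0,0,0.002],"delta_rot":[0,0,0]}
    - {"slide":[0,0,0.002],"delta_rot":[0,0,0]}
    - {"slide":[0,0,0],"delta_rot":[0,0,0]}

```text
t: 12.9
tool_pos: [0.4548, -0.2832, 0.1827]
tool_rot: [180.0, 0.0, -7.0]
contact_force: [3.6, -1.2, -4.9]
finger_gap: 0.0333
```

Call:
step_arm:
  rows:
    - {"slide":[0,0,0.0015],"delta_rot":[0,0,0]}
    - {"slide":[0,0,0],"delta_rot":[0,0,0]}

```text
t: 13.1
tool_pos: [0.4548, -0.2832, 0.1815]
tool_rot: [180.0, 0.0, -7.0]
contact_force: [4.2, -1.2, -6.0]
finger_gap: 0.0338
```

Call:
step_arm:
  rows:
    - {"slide":[0,0,0.001],"delta_rot":[0,0,0]}
    - {"slide":[0,0,0],"delta_rot":[0,0,0]}

```text
t: 13.3
tool_pos: [0.4549, -0.2832, 0.1808]
tool_rot: [180.0, 0.0, -7.0]
contact_force: [2.8, -1.8, -2.6]
finger_gap: 0.0336
```

Call:
step_arm:
  rows:
    - {"slide":[0,0,0.001],"delta_rot":[0,0,0]}
    - {"slide":[0,0,0],"delta_rot":[0,0,0]}

```text
t: 13.5
tool_pos: [0.4549, -0.2832, 0.1799]
tool_rot: [180.0, 0.0, -7.0]
contact_force: [2.7, -2.2, -2.4]
finger_gap: 0.0333
```

Call:
step_arm:
  rows:
    - {"slide":[0,0,0.0005],"delta_rot":[0,0,0]}
    - {"slide":[0,0,0],"delta_rot":[0,0,0]}

```text
t: 13.7
tool_pos: [0.455, -0.2832, 0.1794]
tool_rot: [180.0, -0.0, -7.0]
contact_force: [1.4, -2.6, -0.5]
finger_gap: 0.0333
```

Call:
step_arm:
  rows:
    - {"slide":[0,0,0.0005],"delta_rot":[0,0,0]}
    - {"slide":[0,0,0],"delta_rot":[0,0,0]}

```text
t: 13.9
tool_pos: [0.4551, -0.2833, 0.1792]
tool_rot: [180.0, -0.0, -7.0]
contact_force: [0.7, -1.3, 3.7]
finger_gap: 0.0337
```

Call:
step_arm:
  rows:
    - {"slide":[0,0,0.0003],"delta_rot":[0,0,0]}
    - {"slide":[0,0,0],"delta_rot":[0,0,0]}

```text
t: 14.1
tool_pos: [0.4552, -0.2833, 0.1792]
tool_rot: [180.0, -0.0, -7.0]
contact_force: [-0.1, -0.9, 6.3]
finger_gap: 0.0335
```

Call:
step_arm:
  rows:
    - {"slide":[0,0,0],"delta_rot":[0,0,1]}
    - {"slide":[0,0,0],"delta_rot":[0,0,1]}
    - {"slide":[0,0,0],"delta_rot":[0,0,1]}
    - {"slide":[0,0,0],"delta_rot":[0,0,1]}
    - {"slide":[0,0,0],"delta_rot":[0,0,0]}

```text
t: 14.6
tool_pos: [0.4548, -0.283, 0.1791]
tool_rot: [180.0, 0.0, -11.0]
contact_force: [-0.4, -0.7, 7.5]
finger_gap: 0.0334
```

```bash
python3 snap.py r1 wrist; python3 -c "
import cv2
im=cv2.imread('pics/wrist_r1.png');cv2.imwrite('pics/wr1z.png',cv2.resize(im[90:270,230:420],None,fx=3.3,fy=3.3,interpolation=cv2.INTER_CUBIC))"
```

```text
{'t': np.float64(14.65), 'joints': array([-3.92669e+01,  1.92232e+01,  9.87921e+01, -1.89000e-02,
        6.20021e+01,  6.17030e+01]), 'tool_pos': array([ 0.4548, -0.2829,  0.1791]), 'tool_rot': array([ 1.799936e+02,  2.320000e-02, -1.096110e+01]), 'contact_force': array([-1.2361, -1.1619,  7.1286]), 'moment': array([-0.1737,  0.1733,  0.031 ]), 'finger_gap': np.float64(0.0333)}
```

View pics/wr1z.png

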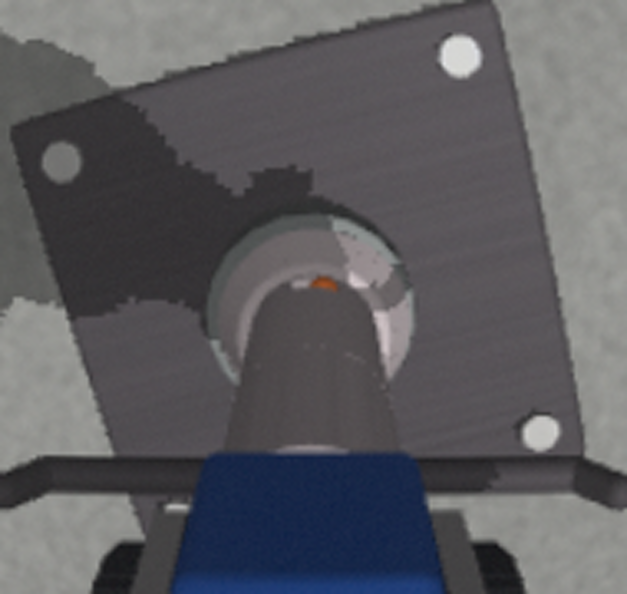

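Call:
step_arm:
  rows:
    - {"slide":[0,0,0],"delta_rot":[0,0,1]}
    - {"slide":[0,0,0],"delta_rot":[0,0,1]}
    - {"slide":[0,0,0],"delta_rot":[0,0,1]}
    - {"slide":[0,0,0],"delta_rot":[0,0,1]}
    - {"slide":[0,0,0],"delta_rot":[0,0,0]}

```text
t: 15.15
tool_pos: [0.4547, -0.2825, 0.1791]
tool_rot: [-180.0, 0.0, -15.0]
contact_force: [-0.5, 0.9, 9.0]
finger_gap: 0.0336
```

```bash
python3 snap.py r2 wrist; python3 -c "
import cv2
im=cv2.imread('pics/wrist_r2.png');cv2.imwrite('pics/wr2z.png',cv2.resize(im[140:210,280:370],None,fx=7,fy=7,interpolation=cv2.INTER_CUBIC))"
```

```text
{'t': np.float64(15.2), 'joints': array([-3.92573e+01,  1.92157e+01,  9.88062e+01,  1.80000e-02,
        6.20373e+01,  6.56991e+01]), 'tool_pos': array([ 0.4547, -0.2825,  0.1791]), 'tool_rot': array([-1.799612e+02,  4.740000e-02, -1.496490e+01]), 'contact_force': array([-0.804 ,  0.2876,  8.1683]), 'moment': array([0.1542, 0.1193, 0.0407]), 'finger_gap': np.float64(0.0333)}
```

View pics/wr2z.png

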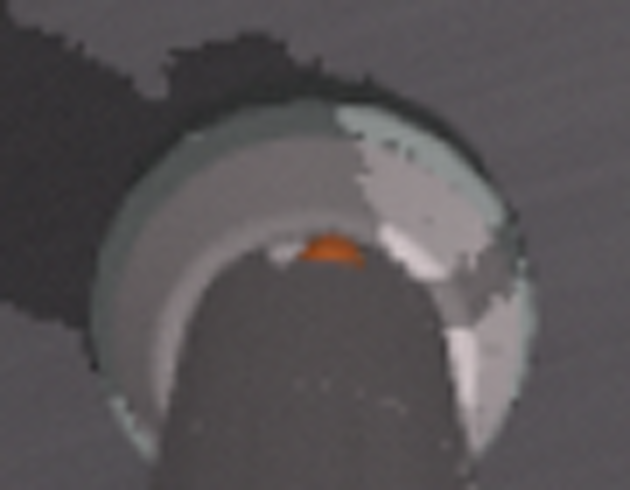

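Call:
step_arm:
  rows:
    - {"slide":[0,0,0],"delta_rot":[0,0,1]}
    - {"slide":[0,0,0],"delta_rot":[0,0,1]}
    - {"slide":[0,0,0],"delta_rot":[0,0,0]}

```text
t: 15.5
tool_pos: [0.4547, -0.2823, 0.1791]
tool_rot: [-179.9, 0.0, -17.0]
contact_force: [0.2, 1.1, 9.8]
finger_gap: 0.0338
```

```bash
python3 snap.py r3 wrist; python3 -c "
import cv2
im=cv2.imread('pics/wrist_r3.png');cv2.imwrite('pics/wr3z.png',cv2.resize(im[140:210,280:370],None,fx=7,fy=7,interpolation=cv2.INTER_CUBIC))"
```

```text
{'t': np.float64(15.55), 'joints': array([-3.92517e+01,  1.92144e+01,  9.88086e+01,  3.96000e-02,
        6.20432e+01,  6.76967e+01]), 'tool_pos': array([ 0.4547, -0.2823,  0.1791]), 'tool_rot': array([-1.799426e+02,  4.800000e-02, -1.696700e+01]), 'contact_force': array([-0.9609, -0.1498,  7.575 ]), 'moment': array([0.2754, 0.1008, 0.0678]), 'finger_gap': np.float64(0.0328)}
```

View pics/wr3z.png

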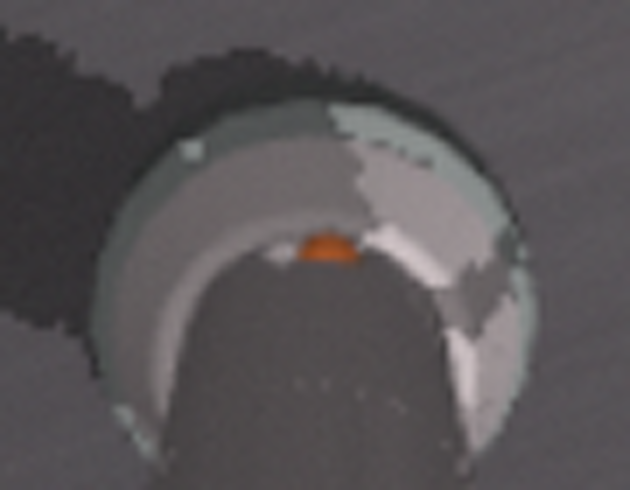

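Call:
step_arm:
  rows:
    - {"slide":[0,0,0],"delta_rot":[0,0,1]}
    - {"slide":[0,0,0],"delta_rot":[0,0,1]}
    - {"slide":[0,0,0],"delta_rot":[0,0,0]}

```text
t: 15.85
tool_pos: [0.4548, -0.2822, 0.1791]
tool_rot: [-179.9, 0.0, -19.0]
contact_force: [0.1, 0.6, 8.9]
finger_gap: 0.0334
```

```bash
python3 snap.py r4 wrist; python3 -c "
import cv2
im=cv2.imread('pics/wrist_r4.png');cv2.imwrite('pics/wr4z.png',cv2.resize(im[140:210,280:370],None,fx=7,fy=7,interpolation=cv2.INTER_CUBIC))"
```

```text
{'t': np.float64(15.9), 'joints': array([-3.92452e+01,  1.92164e+01,  9.88091e+01,  5.69000e-02,
        6.20442e+01,  6.96983e+01]), 'tool_pos': array([ 0.4548, -0.2822,  0.1791]), 'tool_rot': array([-1.799287e+02,  4.800000e-02, -1.897020e+01]), 'contact_force': array([-0.4504,  1.1808,  9.2199]), 'moment': array([ 0.3773, -0.0249,  0.0607]), 'finger_gap': np.float64(0.0338)}
```

View pics/wr4z.png

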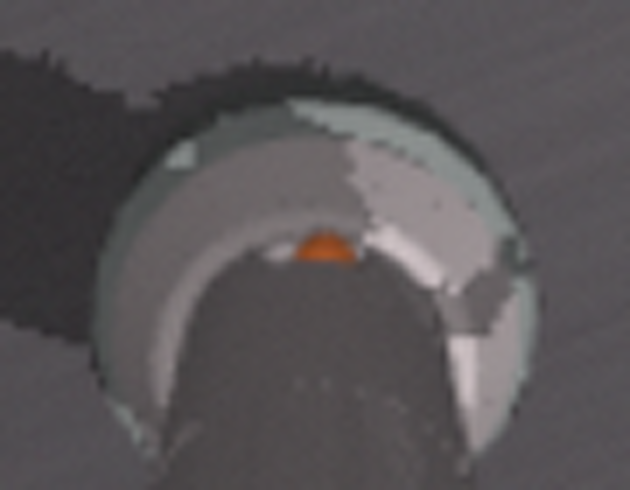

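Call:
step_arm:
  rows:
    - {"slide":[0,0,0],"delta_rot":[0,0,1]}
    - {"slide":[0,0,0],"delta_rot":[0,0,1]}
    - {"slide":[0,0,0],"delta_rot":[0,0,0]}

```text
t: 16.2
tool_pos: [0.4549, -0.2821, 0.1791]
tool_rot: [-179.9, 0.0, -21.0]
contact_force: [0.3, -0.3, 8.9]
finger_gap: 0.0333
```

```bash
python3 snap.py r5 wrist; python3 -c "
import cv2
im=cv2.imread('pics/wrist_r5.png');cv2.imwrite('pics/wr5z.png',cv2.resize(im[140:210,280:370],None,fx=7,fy=7,interpolation=cv2.INTER_CUBIC))"
```

```text
{'t': np.float64(16.25), 'joints': array([-3.92441e+01,  1.92147e+01,  9.88101e+01,  7.26000e-02,
        6.20469e+01,  7.16971e+01]), 'tool_pos': array([ 0.4549, -0.2821,  0.1791]), 'tool_rot': array([-1.799167e+02,  4.800000e-02, -2.097520e+01]), 'contact_force': array([-0.0632,  2.0165,  9.6369]), 'moment': array([ 0.4623, -0.0076,  0.0535]), 'finger_gap': np.float64(0.0334)}
```

View pics/wr5z.png

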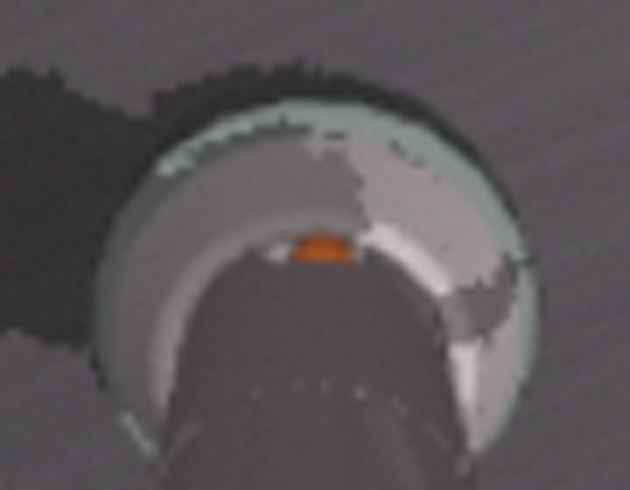

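Call:
step_arm:
  rows:
    - {"slide":[0,0,0],"delta_rot":[0,0,1]}
    - {"slide":[0,0,0],"delta_rot":[0,0,1]}
    - {"slide":[0,0,0],"delta_rot":[0,0,0]}

```text
t: 16.55
tool_pos: [0.4549, -0.282, 0.1791]
tool_rot: [-179.9, 0.0, -23.0]
contact_force: [0.1, 1.1, 8.4]
finger_gap: 0.0336
```

```bash
python3 snap.py r6 wrist side; python3 -c "
import cv2
im=cv2.imread('pics/wrist_r6.png');cv2.imwrite('pics/wr6z.png',cv2.resize(im[140:210,280:370],None,fx=7,fy=7,interpolation=cv2.INTER_CUBIC))
im=cv2.imread('pics/side_r6.png');cv2.imwrite('pics/sr6z.png',cv2.resize(im[100:210,340:440],None,fx=5,fy=5,interpolation=cv2.INTER_CUBIC))"
```

```text
{'t': np.float64(16.65), 'joints': array([-3.92400e+01,  1.92132e+01,  9.88102e+01,  8.19000e-02,
        6.20444e+01,  7.36926e+01]), 'tool_pos': array([ 0.4549, -0.282 ,  0.1791]), 'tool_rot': array([-1.799116e+02,  4.470000e-02, -2.297100e+01]), 'contact_force': array([1.4273, 1.6275, 8.5607]), 'moment': array([ 0.5367, -0.0719,  0.0625]), 'finger_gap': np.float64(0.0333)}
```

View pics/wr6z.png

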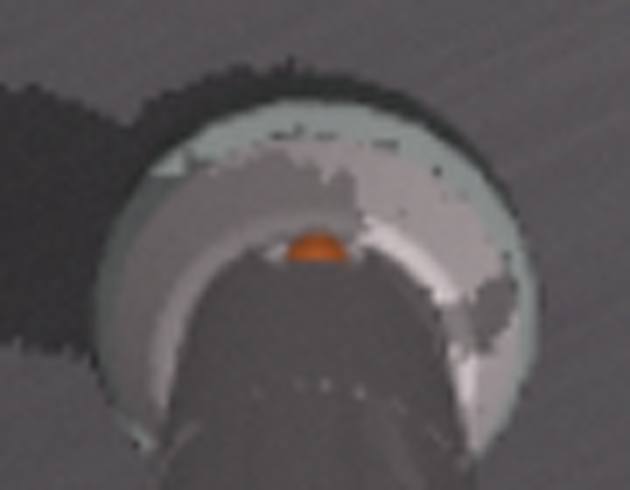

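View pics/sr6z.png

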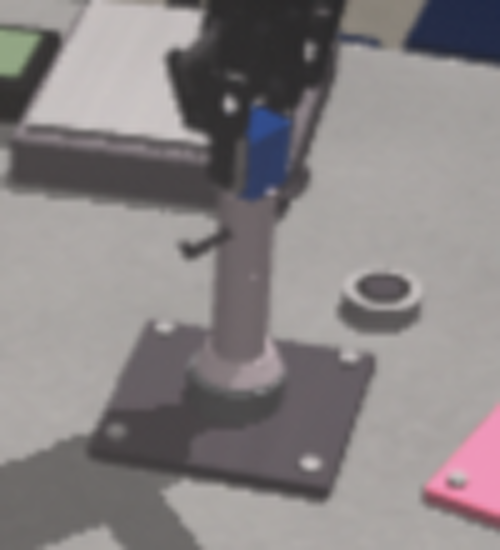

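Call:
step_arm:
  rows:
    - {"slide":[0,0,0],"delta_rot":[0,0,1]}
    - {"slide":[0,0,0],"delta_rot":[0,0,1]}
    - {"slide":[0,0,0],"delta_rot":[0,0,0]}

```text
t: 16.95
tool_pos: [0.455, -0.2819, 0.1791]
tool_rot: [-179.9, 0.0, -25.0]
contact_force: [0.4, 1.0, 8.0]
finger_gap: 0.0336
```

```bash
python3 snap.py r7 wrist; python3 -c "
import cv2
im=cv2.imread('pics/wrist_r7.png');cv2.imwrite('pics/wr7z.png',cv2.resize(im[140:210,280:370],None,fx=7,fy=7,interpolation=cv2.INTER_CUBIC))"
```

```text
{'t': np.float64(17.0), 'joints': array([-3.92388e+01,  1.92146e+01,  9.88081e+01,  9.10000e-02,
        6.20413e+01,  7.56975e+01]), 'tool_pos': array([ 0.455 , -0.282 ,  0.1791]), 'tool_rot': array([-1.799064e+02,  4.220000e-02, -2.497900e+01]), 'contact_force': array([-0.1251,  1.1042,  8.6008]), 'moment': array([ 0.5848, -0.1478,  0.1003]), 'finger_gap': np.float64(0.0331)}
```

View pics/wr7z.png

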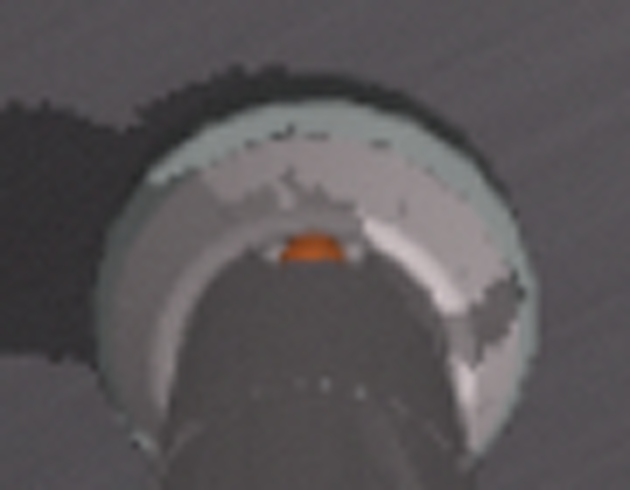

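Call:
step_arm:
  rows:
    - {"slide":[0,0,0],"delta_rot":[0,0,0]}
    - {"slide":[0,0,0],"delta_rot":[0,0,0]}
    - {"slide":[0,0,0],"delta_rot":[0,0,0]}
    - {"slide":[0,0,0],"delta_rot":[0,0,0]}
    - {"slide":[0,0,0],"delta_rot":[0,0,0]}
    - {"slide":[0,0,0],"delta_rot":[0,0,0]}
    - {"slide":[0,0,0],"delta_rot":[0,0,0]}
  jaw: 1

```text
t: 17.7
tool_pos: [0.455, -0.283, 0.1785]
tool_rot: [-180.0, 0.0, -25.0]
contact_force: [-0.6, -0.3, -0.4]
finger_gap: 0.0852
```

```bash
python3 snap.py o1 wrist; python3 -c "
import cv2
im=cv2.imread('pics/wrist_o1.png');cv2.imwrite('pics/wo1z.png',cv2.resize(im[120:320,220:430],None,fx=3.5,fy=3,interpolation=cv2.INTER_CUBIC))"
```

```text
{'t': np.float64(17.75), 'joints': array([-3.92701e+01,  1.92780e+01,  9.88135e+01,  3.30000e-03,
        6.19181e+01,  7.57045e+01]), 'tool_pos': array([ 0.455 , -0.283 ,  0.1785]), 'tool_rot': array([-1.799948e+02,  8.600000e-03, -2.497610e+01]), 'contact_force': array([0.3066, 0.0094, 0.1094]), 'moment': array([ 0.0096,  0.0107, -0.0206]), 'finger_gap': np.float64(0.0855)}
```

View pics/wo1z.png

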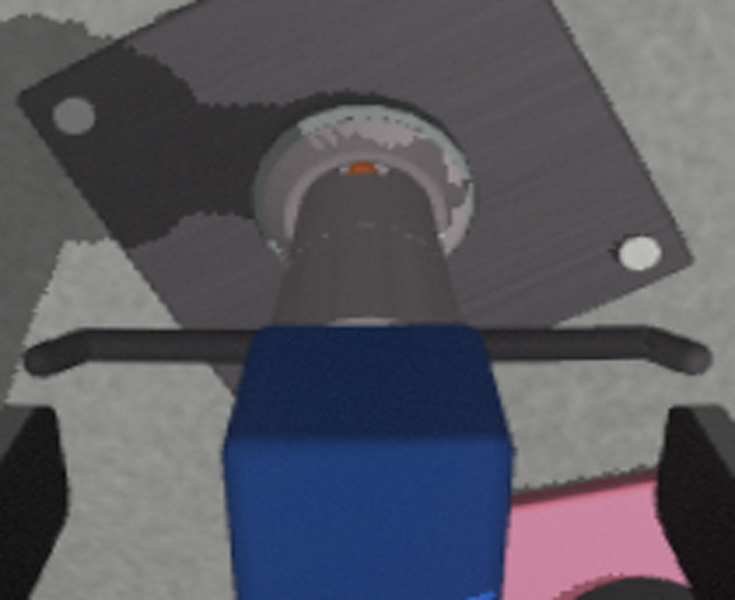

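Call:
step_arm:
  rows:
    - {"slide":[0,0,-0.01],"delta_rot":[0,0,0]}
    - {"slide":[0,0,-0.02],"delta_rot":[0,0,0]}
    - {"slide":[0,0,-0.03],"delta_rot":[0,0,0]}
    - {"slide":[0,0,-0.03],"delta_rot":[0,0,0]}
    - {"slide":[0,0,-0.02],"delta_rot":[0,0,0]}
    - {"slide":[0.04,0,0],"delta_rot":[0,0,0]}
    - {"slide":[0.04,0,0],"delta_rot":[0,0,0]}
    - {"slide":[0.04,0,0],"delta_rot":[0,0,0]}
    - {"slide":[0.04,0,0],"delta_rot":[0,0,0]}
    - {"slide":[0,0,0.04],"delta_rot":[0,0,0]}
    - {"slide":[0,0,0.04],"delta_rot":[0,0,0]}
    - {"slide":[0,0,0],"delta_rot":[0,0,0]}
    - {"slide":[0,0,0],"delta_rot":[0,0,0]}

```text
t: 19.05
tool_pos: [0.5998, -0.3503, 0.2089]
tool_rot: [-180.0, 0.1, -25.0]
contact_force: [0.8, 0.3, 1.0]
finger_gap: 0.0852
```

```bash
python3 snap.py v1 wrist top side; python3 -c "
import cv2
im=cv2.imread('pics/wrist_v1.png');cv2.imwrite('pics/wv1z.png',cv2.resize(im[200:350,240:410],None,fx=4,fy=4,interpolation=cv2.INTER_CUBIC))
im=cv2.imread('pics/side_v1.png');cv2.imwrite('pics/sv1z.png',cv2.resize(im[100:210,340:440],None,fx=5,fy=5,interpolation=cv2.INTER_CUBIC))"
```

```text
{'t': np.float64(19.2), 'joints': array([-3.59881e+01,  2.97617e+01,  7.56797e+01,  7.60000e-03,
        7.42906e+01,  7.89923e+01]), 'tool_pos': array([ 0.6013, -0.3515,  0.2117]), 'tool_rot': array([179.956 ,  -0.2645, -24.9824]), 'contact_force': array([0.1389, 0.0367, 0.0977]), 'moment': array([-0.0302, -0.0011,  0.0186]), 'finger_gap': np.float64(0.0854)}
```

View pics/wrist_v1.png

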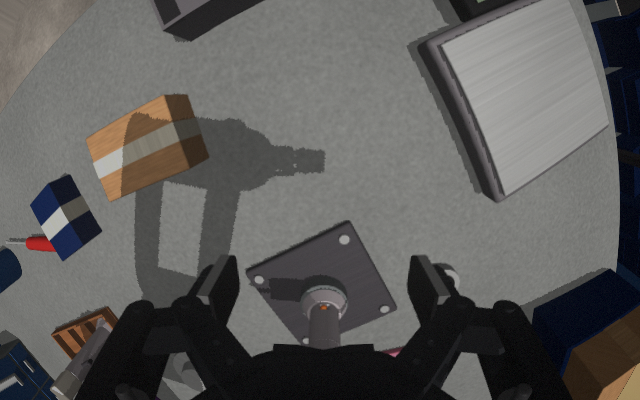

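View pics/wv1z.png

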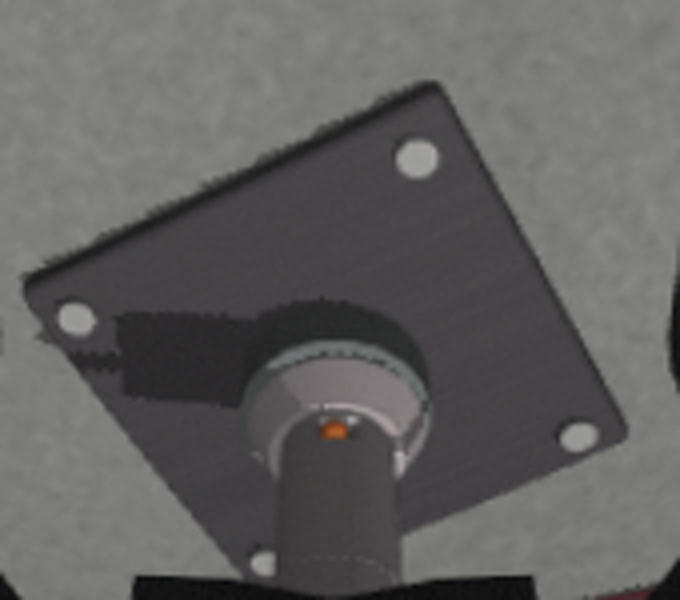

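View pics/sv1z.png

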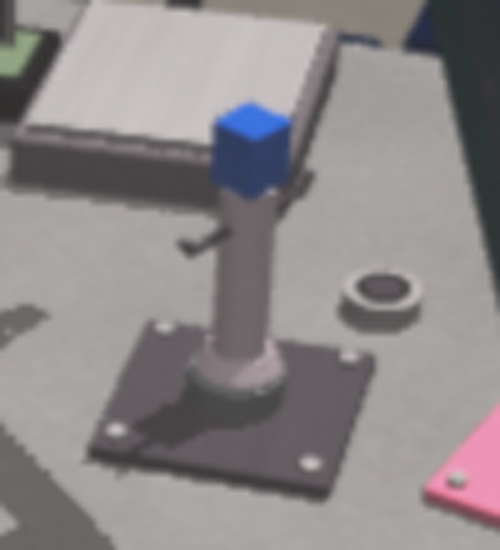

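Run:
```python
from h import *; import json
c={k:np.array(v) for k,v in json.load(open('pics/wrist_v1.json')).items()}
im=cv2.imread('pics/wrist_v1.png');h=cv2.cvtColor(im,cv2.COLOR_BGR2HSV)
m=(h[...,0]<18)&(h[...,1]>110);ys,xs=np.where(m[295:318,310:340]);u,v=xs.mean()+310,ys.mean()+295
print(len(xs),u,v,ys.min()+295,ys.max()+295)
B=np.array([onz("wrist",240+x/4,200+y/4,0.013,c) for x,y in [(76,320),(417,159),(578,437)]]);s=(B[0]+B[2])/2 if 0 else None
print(B)
ctr=(B[0]+B[2])/2; print("stand c by diag",ctr)
for vv in (ys.min()+295,v,ys.max()+295):
    p=onz("wrist",u,vv,0.058,c);d=p-ctr;print(vv,p,np.hypot(*d[:2]),np.degrees(np.arctan2(d[1],d[0])))
# predicted pixel of button tip at radius r
K=c["intrinsics"];T=c["cam_to_world"]
def proj(P):
    q=T[:3,:3].T@(P-T[:3,3]);r=np.arctan2(np.hypot(q[0],q[1]),q[2]);a=np.arctan2(q[1],q[0]);return K[0,2]+K[0,0]*r*np.cos(a),K[1,2]+K[1,1]*r*np.sin(a)
for a in (-23,):
  for r in (.013,.015,.017,.018):
    for z in (.054,.058,.062): print(r,z,proj(np.array([ctr[0]+r*np.cos(np.radians(a)),ctr[1]+r*np.sin(np.radians(a)),z])))
```

```text
29 323.13793103448273 307.37931034482756 305 309
[[ 0.50907363 -0.21817351  0.013     ]
 [ 0.51678097 -0.33909798  0.013     ]
 [ 0.39593048 -0.34667681  0.013     ]]
stand c by diag [ 0.45250206 -0.28242516  0.013     ]
305 [ 0.47169472 -0.29069907  0.058     ] 0.020900147003421552 -23.320764023453403
307.37931034482756 [ 0.4685115  -0.28921364  0.058     ] 0.017389241456217272 -22.97839408432882
309 [ 0.46632092 -0.28819142  0.058     ] 0.014973671882620694 -22.6495540244478
0.013 0.054 (np.float64(323.2757117016152), np.float64(308.18233734134895))
0.013 0.058 (np.float64(323.278219181889), np.float64(310.3100468775816))
0.013 0.062 (np.float64(323.28076408328826), np.float64(312.4745150331746))
0.015 0.054 (np.float64(323.215184436039), np.float64(306.856464842342))
0.015 0.058 (np.float64(323.2171324387031), np.float64(308.9800700721851))
0.015 0.062 (np.float64(323.2191094531698), np.float64(311.1406199379967))
0.017 0.054 (np.float64(323.15430284606526), np.float64(305.52155122663873))
0.017 0.058 (np.float64(323.15568226490507), np.float64(307.6408660414084))
0.017 0.062 (np.float64(323.1570820005461), np.float64(309.7973085681886))
0.018 0.054 (np.float64(323.1237289212599), np.float64(304.85069066398285))
0.018 0.058 (np.float64(323.12482060362123), np.float64(306.96778952140744))
0.018 0.062 (np.float64(323.12592814618307), np.float64(309.1221064792264))
```

Run:
```python
from workcell import hand_in,get_obs
print(get_obs()["contact_force"],get_obs()["t"]); print(hand_in())
```

```text
[0.13892848 0.03670187 0.09765044] 19.2
the job is handed in; nothing more can be done
None
```

I lifted the blue-capped post from the rack, slid it over the stub until its foot rested on the collar, and turned it from -7° to -25° yaw. I then opened the gripper, backed the arm clear and handed in at 19.2 s; `hand_in()` reports no verdict.

**Forces:** The wrist force never read above about 10 N.

**Last checks:**
- **Position:** In the side view the post stands upright on the stub with its foot on the collar. I judged this by eye and did not measure the final tilt or centring.
- **Button:** It sits centred in the hole at about -23°. The orange pixels (rows 305–309) match a button sticking out to 18 mm radius; pressed in, they would fall at rows 308–312.
- **Release:** The gripper is fully open, and the force reads about zero with the arm clear of the post.
- **Not tested:** I did not push against the lock to feel the stop, so as not to force it. I saw no sign that the white-capped post or the other things had moved, but I did not measure their positions again.
- **Disagreement:** The top and wrist cameras placed the stand centre about 3 mm apart in x, so I aimed between them. The post went on without any noticeable force.

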